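# Check the balance point of a sprung battery-box lid

### The arm

A 6-joint arm with a two-finger parallel gripper is mounted at the origin on the work surface. World frame = base frame: x ahead of the robot, y to its left, z up, the work surface at z = 0. Lengths are in mm, angles in rad, forces in N, time in s.
With the tool pointing down it reaches from about 325 to 775 mm from the base axis. Payload 9.3 kg.
Tool frame: the origin (TCP) lies between the finger pads; the fingertips stand 17 mm ahead of it and the grasp point (between the pads) lies 2 mm behind it (bot.nose_length is the distance from the TCP to the fingertips, in mm); z points along the fingers, y is the direction in which the jaws open and shut (so a half turn about z gives the same grasp; the last joint's range is limited). The gripper opens to 85 mm and grips with 20 to 120 N. Pads are 22 mm wide; open, the fingers measure 114 mm over their backs; the gripper's body (76 mm by 85 mm) begins 54 mm behind the grasp point. The pads swing forward as they close: fully open they stand 13 mm farther back than shut.
Start: joints at [1.106, 0.259, 0.021, 1.334, 0, 1.418], TCP at [168.726, 523.477, 248.279] pointing down, gripper open.
Joint ranges: [-3.04, 3.04], [-0.91, 1.82], [-1.04, 1.36], [-1.92, 1.95], [-1.52, 1.45], [-3.14, 3.14]. Speed limits (rad/s): [2.22, 2.22, 2.79, 3.14, 3.14, 3.14].

### API

Orientations are given as a rotation vector (axis times angle).
In Python, from workcell import bot, vision gives the robot as it stands.
- The arm moves only by the tool drive_tool, never from a script. Its argument "series" is a list of rows, each a list of 4 numbers: the shift along the tool's x, y, z in mm, then the turn about the tool's z in degrees. In form: [[x, y, z, yaw], ...]. A call has 1 to 5 rows; each row shifts and turns the commanded pose from where the row before left it, along the tool's axes as they then stand; what a row does not reach is not made up. A row lasts 1/10 s, in which the tool goes at most 50 mm and 8.59 degrees, less where a joint would pass 70% of its speed; a pose out of reach is approached as far as the arm can. A call is refused whole if a number of a shift passes 50 or a number of a turn 8.59, either way. A call with a gripper value outside its range is refused whole. "fingers" is the opening, from 0 (shut) to 1 (fully open), set as the call begins (left out, the last holds). The fingers move at their own pace and stop on an object; "grip_force" is the grip in N (left out, the last holds). Time passes only in rows, so rows that do not move let the fingers close. It gives the time, the measured TCP pose, the force and the opening at its end, in the units of the state.
- bot.get_state(): the state, without advancing time (a new reading comes with each control period).
- vision.read_camera(name): name is "scene" or "top"; returns a dict with "frame" (420x560x3 uint8, red, green, blue), "fx", "fy", "cx", "cy" (pixels), "dist_coeffs" ([k1, k2, p1, p2, k3] as OpenCV has them; the pictures are not rectified), "R" (3x3) and "t" (3): a world point X has camera coordinates R X + t. Camera axes: x right, y down, z forward; pixel columns grow to the right and rows downward; lengths in mm; the calibration is good to about 2 mm. A picture is of the moment at which its call begins. There is no depth.
- bot.finish_job(): hands the job in, once; it reports no verdict.
The state is a dict: "t": time; "q": joint angles; "qd": joint speeds; "effort": joint torques, N m; "tool_pos": TCP position; "tcp_rot": TCP orientation; "wrist_force": force on the tool from outside, world axes, zero at the start; "wrist_torque": the same for the moment, N m; "opening": finger opening in mm.
Only numpy, scipy, OpenCV 4.12 (cv2) and the standard library are available. Lean on these libraries where they do the work, as an engineer would, in place of code of your own. Each camera call takes 0.05 s, during which the arm holds its last target. There are 200 camera calls.

### The job

A gas spring has just been fitted to the lid of the engine's battery box and I want to read the angle gauge where the lid stops carrying itself. Take the lid by its bow handle, raise it past its balance point, until the spring would carry it up, then ease it back down to about five degrees below that point and finish while still holding it there, quite still, for me to read. Keep the lid in hand all the way, so that it neither flies up to its stop nor drops shut, and leave the other things on the bench where they lie.

Things in the scene. Friction and masses are not known exactly. Their poses are not given: they have to be found in the camera images.
- lid (a joint): Opening angle of the lid in rad: 0 shut (start), grows as the handle rises, end stop at 1.31. The spring balances the lid at 0.87 (50 degrees): below that it drops shut if let go, above it the spring carries it up to the stop. Upward push needed at the handle: 3 N when shut, falling evenly to 0 at 0.87; 0.3 N at 0.1 rad to either side. Almost no friction.
- lid_bar (a point): Middle of the lid's bow handle, the point to grip: level steel bar, 10 mm thick, 120 mm long, parallel to the hinge, 38 mm out from the lid's front edge, in line with the lid, clear above and below; 116 mm above the bench when shut. Height = 0.126 + 0.242 sin(lid) - 0.010 cos(lid) m. Axes turn with the lid: x from the handle towards the hinge, y along the bar, z out of the lid's top.
- lid_hinge (a point): Middle of the hinge axis, at the far top edge of the box, 126 mm above the bench; axes as those of lid_bar (y = hinge axis). The handle bar's middle rides on an arc about it: its horizontal distance from the hinge axis, towards the handle side, is 0.242 cos(lid) + 0.010 sin(lid) m. A positive lid angle turns the lid about +y.
- box: Battery box: grey sheet steel, 195 mm deep, 360 wide, 126 high with its lid shut, fixed. Origin: middle of its underside, on the bench; x points from the handle side to the hinge side, z up. Hinge axis 99 mm behind the origin (+x), handle bar 143 mm in front (-x) when shut. Gas spring outside its -y end; a black angle gauge, 34 x 58 x 50 mm, stuck on the lid's top near the hinge, at +y.
- driver: Bystander: a cordless angle driver lying on its side, dark blue and silver, about 175 x 175 x 58 mm. Leave it alone. Origin at its middle, on the bench.
- reader: Bystander: a dark hand-held reader, 115 x 200 x 24 mm, lying flat. Leave it alone. Origin at the middle of its underside.
- parts_bin: Bystander: an open blue plastic bin with bolts, 160 x 100 x 75 mm. Leave it alone. Origin at the middle of its underside.

How it is judged (in metres and radians):
On the way:
1. the lid has been raised past its balance point (opened more than 0.90 rad, for 0.2 s) (value of joint lid above 0.9 rad), for 0.2 s.
At the end, for the whole second after the job is handed in: The fingers hold the lid at its bow handle (within 70 mm of the bar's middle, pressing with over 0.1 N), still (under 0.05 rad/s), open 0.70 to 0.85 rad, 1 to 10 degrees below its balance point; driver, reader and bin have moved less than 30 mm (value of joint lid between 0.7 and 0.85 rad and velocity of joint lid between -0.05 and 0.05 rad/s and contact force between lid and the fingers above 0.1 N and distance between the grasp point and lid_bar below 0.07 m and distance of each of driver, reader, parts_bin from where it was at the start of the episode below 0.03 m); the arm keeps its last pose, push and grip.
It fails at once if the lid flies up to its stop (opened more than 1.25 rad) (value of joint lid above 1.25 rad).
It fails at once if the lid is dropped or flung (turns faster than 2 rad/s) (velocity of joint lid above 2 rad/s or velocity of joint lid below -2 rad/s).
It fails at once if a bystander is moved by more than 30 mm (distance of any of driver, reader, parts_bin from where it was at the start of the episode above 0.03 m).
It also fails if it takes over 40 s, if anything falls off the work surface, if the arm or the gripper's body presses on something with over 40 N, if the wrist force passes 120 N, or if a joint passes its speed limit or range.

## Working session

There is one attempt and no reset: what is moved stays moved. The work goes in short steps, Python scripts to look and compute and a tool call to move; the robot and the scene stay as the last step left them, time stands still between calls to the robot, and variables do not carry over. Pictures are saved under pics/ and viewed, about 8 in all and at most 12, crops included, and the job is handed in when it is done.

Besides the shell and the picture viewer there is one more tool, called after "Call:" as name(argument=value, ...), one argument or row to a line, values as JSON. drive_tool: Moves the arm, as the interface text tells. Its arguments: {"type":"object","properties":{"series":{"type":"array","items":{"type":"array","items":{"type":"number"}}},"fingers":{"type":"number"},"grip_force":{"type":"number"}},"required":["series"]}

```bash
mkdir -p pics; python3 - <<'E'
from workcell import bot, vision
import cv2,numpy as np,pickle
d={}
for n in("scene","top"):
    c=vision.read_camera(n);d[n]=c
    cv2.imwrite(f"pics/{n}0.png",cv2.resize(c["frame"][:,:,::-1],(784,588)))
    print(n,{k:np.round(c[k],3).tolist() for k in c if k!="frame"})
pickle.dump(d,open("cams.pkl","wb"))
print(bot.get_state())
E
```

```text
scene {'fx': 390.932, 'fy': 390.932, 'cx': 278.993, 'cy': 210.87, 'dist_coeffs': [-0.107, 0.0, 0.0, 0.0, 0.0], 'R': [[0.257, 0.966, 0.018], [0.587, -0.142, -0.797], [-0.767, 0.215, -0.604]], 't': [-150.433, -236.992, 1661.462]}
top {'fx': 542.524, 'fy': 542.524, 'cx': 287.268, 'cy': 217.349, 'dist_coeffs': [-0.088, 0.0, 0.0, 0.0, 0.0], 'R': [[-0.003, -1.0, -0.003], [-0.989, 0.004, -0.146], [0.146, 0.002, -0.989]], 't': [-10.083, 518.478, 1471.465]}
{'t': 0.1, 'q': array([1.10639203e+00, 2.59145450e-01, 2.08402801e-02, 1.33370882e+00,
       1.53975494e-05, 1.41817490e+00]), 'qd': array([-0.00124659, -0.00167953,  0.00139273,  0.00013145,  0.00033941,
        0.00048423]), 'effort': array([ 4.50338004e-03, -5.56692517e+01,  3.45069909e+01,  1.16283740e-02,
       -1.62587230e-04, -1.33906300e-05]), 'tool_pos': array([168.62245654, 523.27030628, 247.72245628]), 'tcp_rot': array([-4.87706404e-01, -3.10311592e+00,  1.81482479e-03]), 'wrist_force': array([ 0.72772364, -0.1832275 , -0.01311058]), 'wrist_torque': array([ 0.00664679, -0.02349447,  0.01796615]), 'opening': 85.43708114246249}
```

View pics/scene0.png

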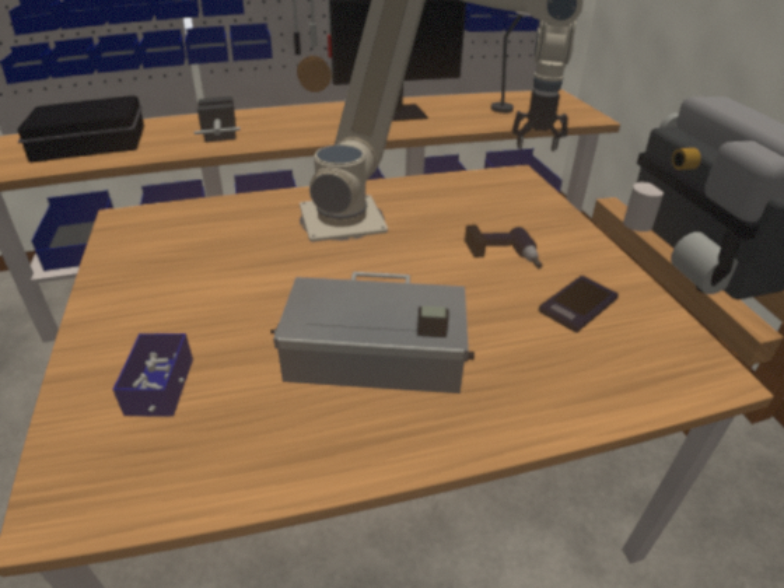

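View pics/top0.png

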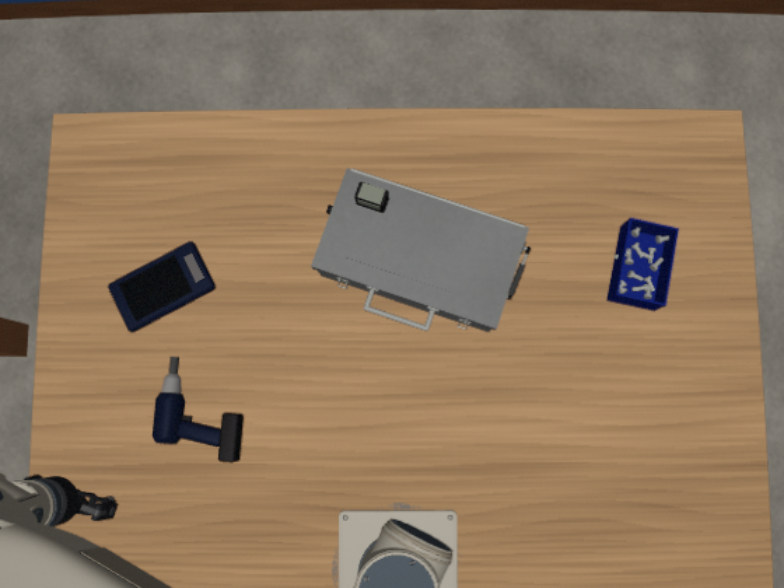

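The top view (784 px wide) shows the lid with corners near (347,169), (527,227), (497,329) and (313,268). Its bow handle runs (366,309) to (430,327) and faces the robot. The driver is at (200,420), the reader at (162,286) and the bin at (643,264), all well clear.

```bash
cat > h.py <<'E'
import numpy as np,cv2
def ray(c,px):
    K=np.array([[c["fx"],0,c["cx"]],[0,c["fy"],c["cy"]],[0,0,1.]])
    u=cv2.undistortPoints(np.array(px,float).reshape(-1,1,2),K,np.array(c["dist_coeffs"])).reshape(-1,2)
    R=np.array(c["R"]);return -R.T@np.array(c["t"]),np.c_[u,np.ones(len(u))]@R
def onplane(c,px,z):
    o,d=ray(c,px);return o+d*((z-o[2])/d[:,2])[:,None]
def project(c,X):
    K=np.array([[c["fx"],0,c["cx"]],[0,c["fy"],c["cy"]],[0,0,1.]]);R=np.array(c["R"])
    return cv2.projectPoints(np.array(X,float).reshape(-1,1,3),cv2.Rodrigues(R)[0],np.array(c["t"],float),K,np.array(c["dist_coeffs"]))[0].reshape(-1,2)
E
python3 - <<'E'
import pickle;from h import *
d=pickle.load(open("cams.pkl","rb"))
ims=[]
for n,(x0,y0,x1,y1) in {"top":(215,110,390,245),"scene":(190,180,350,285)}.items():
    f=d[n]["frame"];hsv=cv2.cvtColor(f,cv2.COLOR_RGB2HSV)
    m=np.zeros(f.shape[:2],np.uint8);m[y0:y1,x0:x1]=((hsv[...,1]<75)&(hsv[...,2]>70))[y0:y1,x0:x1]*255
    o=cv2.morphologyEx(m,cv2.MORPH_OPEN,np.ones((9,9)))
    h=m&~cv2.dilate(o,np.ones((3,3)))
    k,l,s,_=cv2.connectedComponentsWithStats(h)
    for i in range(1,k):
        if s[i,4]>15: print(n,s[i])
    c=max(cv2.findContours(o,0,2)[0],key=cv2.contourArea)
    print(n,cv2.approxPolyDP(c,5,True).reshape(-1,2).tolist())
    crop=f[y0:y1,x0:x1,::-1].copy();v=cv2.resize(crop,None,fx=4.5 if n=="top" else 4.8,fy=4.5 if n=="top" else 4.8,interpolation=cv2.INTER_CUBIC)
    cv2.imwrite(f"pics/{n}_crop.png",v[:600])
E
```

```text
top [276 128   7   8  17]
top [372 181   5  10  24]
top [240 199  11   8  30]
top [260 209  53  28 270]
top [327 230  10   5  26]
top [[247, 121], [225, 191], [355, 232], [375, 161], [278, 132], [271, 152], [253, 145], [256, 122]]
scene [251 194  42   7 124]
scene [ 222  254   90   25 1162]
scene [[211, 199], [197, 235], [203, 271], [229, 272], [220, 252], [308, 256], [316, 260], [312, 278], [327, 279], [331, 205]]
```

View pics/top_crop.png

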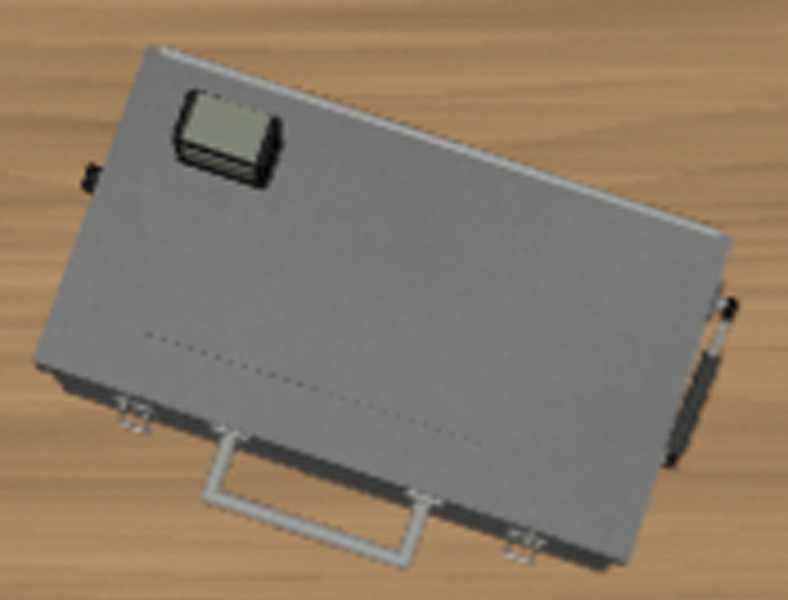

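View pics/scene_crop.png

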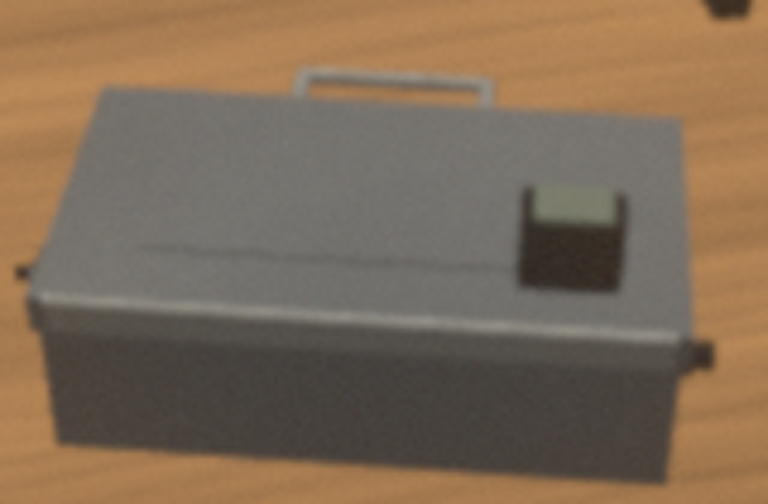

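The top crop shows the bar's centreline from (207,494) to (407,562). The lid's top corners are (152,47), (732,238), (626,567) and (36,363). In the scene crop the bar runs from (303,72) to (491,82).

```bash
python3 - <<'E'
import pickle;from h import *
from scipy.spatial.transform import Rotation as Ro
from workcell import bot
d=pickle.load(open("cams.pkl","rb"));T,S=d["top"],d["scene"]
f=lambda p,s,o:(np.array(p,float)+.5)/s-.5+np.array(o)
bt=f([(207,494),(407,562)],4.5,(215,110)); bs=f([(303,72),(491,82)],4.8,(190,180))
ct=f([(152,47),(732,238),(626,567),(36,363)],4.5,(215,110))
B=onplane(T,bt,116);BS=onplane(S,bs,116);C=onplane(T,ct,126)
print("bar top",B.round(1).tolist(),"len",np.linalg.norm(B[0]-B[1]),"mid",B.mean(0).round(1))
print("bar scene",BS.round(1).tolist(),"len",np.linalg.norm(BS[0]-BS[1]),"mid",BS.mean(0).round(1))
# triangulate mid bar from two views
A=[];b=[]
for c,p in((T,bt.mean(0)),(S,bs.mean(0))):
    o,r=ray(c,[p]);r=r[0]/np.linalg.norm(r[0]);P=np.eye(3)-np.outer(r,r);A.append(P);b.append(P@o)
print("triang",np.linalg.lstsq(np.vstack(A),np.hstack(b),rcond=None)[0].round(1))
print("corners",C.round(1).tolist(),[round(np.linalg.norm(C[i]-C[i-1])) for i in range(4)])
an=lambda v:np.degrees(np.arctan2(v[1],v[0])).round(2)
print("dir +y:",an(B[0]-B[1]),an(BS[1]-BS[0]),an(C[0]-C[1]),an(C[3]-C[2]),"x dir+90:",an(C[0]-C[3])+90,an(C[1]-C[2])+90)
H=C[:2].mean(0);print("hinge",H,"bar-hinge",np.linalg.norm((B.mean(0)-H)[:2]))
s=bot.get_state();print(s["tool_pos"],Ro.from_rotvec(s["tcp_rot"]).as_matrix().round(4).tolist())
E
```

```text
bar top [[501.8, 58.2, 116.0], [461.3, -58.6, 116.0]] len 123.64776179003447 mid [ 4.815e+02 -2.000e-01  1.160e+02]
bar scene [[460.8, -54.4, 116.0], [500.4, 62.1, 116.0]] len 123.02894699299061 mid [480.6   3.8 116. ]
triang [481.8   1.6 117.1]
corners [[771.3, 91.9, 126.0], [652.3, -252.5, 126.0], [456.7, -185.3, 126.0], [578.4, 158.5, 126.0]] [204, 364, 207, 365]
dir +y: 70.88 71.24 70.95 70.5 x dir+90: 70.96000000000001 71.03
hinge [711.8065746  -80.31288677 126.        ] bar-hinge 243.81088350205775
[168.62245654 523.27030628 247.72245628] [[-0.9518, 0.3068, -0.0006], [0.3068, 0.9518, -0.0011], [0.0002, -0.0012, -1.0]]
```

The two views agree: bar middle (481.5, 1.5, 117), box x axis at -19°, lid 205 x 364, and bar to hinge 243 against 242 given. Next I turn the tool +91° so the jaws close along box x, then travel at height.

Call:
drive_tool(
  series=[
    [0,0,0,8.5],
    [0,0,0,8.5],
    [0,0,0,8.5],
    [0,0,0,8.5],
    [0,0,0,8.5],
  ],
  fingers=0.33,
  grip_force=30,
)

```text
t: 0.6
tool_pos: [168.7, 523.3, 247.9]
tcp_rot: [1.588, 2.711, -0.001]
wrist_force: [0.4, -0.6, -0.4]
opening: 28.2
```

Call:
drive_tool(
  series=[
    [0,0,0,8.5],
    [0,0,0,8.5],
    [0,0,0,8.5],
    [0,0,0,8.5],
    [0,0,0,8.5],
  ],
)

```text
t: 1.1
tool_pos: [168.7, 523.3, 247.9]
tcp_rot: [2.462, 1.951, -0.001]
wrist_force: [-0.4, -0.2, -0.0]
opening: 28.4
```

Call:
drive_tool(
  series=[
    [0,0,0,6.1],
    [-20,24,0,0],
    [-28,33,0,0],
    [-28,33,0,0],
    [-28,33,0,0],
  ],
)

```text
t: 1.6
tool_pos: [251.5, 383.7, 247.9]
tcp_rot: [2.556, 1.826, -0.001]
wrist_force: [1.0, -1.4, 0.8]
opening: 28.1
```

Call:
drive_tool(
  series=[
    [-28,33,0,0],
    [-28,33,0,0],
    [-28,33,0,0],
    [-28,33,0,0],
    [-28,33,0,0],
  ],
)

```text
t: 2.1
tool_pos: [362.2, 197.5, 248.2]
tcp_rot: [-2.557, -1.825, -0.0]
wrist_force: [0.8, 0.4, 0.2]
opening: 28.4
```

Call:
drive_tool(
  series=[
    [-28,33,0,0],
    [-28,33,0,0],
    [-28,33,0,0],
    [-20,24,0,0],
    [0,0,0,0],
  ],
)

```text
t: 2.6
tool_pos: [445.9, 57.9, 247.6]
tcp_rot: [2.561, 1.82, -0.001]
wrist_force: [1.0, 0.0, -0.5]
opening: 28.4
```

Call:
drive_tool(
  series=[
    [-20,26,0,0],
    [-22,26,0,0],
    [0,0,45,0],
    [0,0,42,0],
    [0,0,0,0],
  ],
)

```text
t: 3.1
tool_pos: [476.6, 4.9, 156.9]
tcp_rot: [-2.552, -1.821, 0.01]
wrist_force: [-1.0, -0.3, -0.9]
opening: 28.4
```

```bash
python3 - <<'E'
from workcell import bot, vision
from h import *
s=bot.get_state();print(s["tool_pos"].round(1))
v=[]
for n,(x0,y0,w,h) in {"top":(220,150,130,100),"scene":(215,130,130,100)}.items():
    c=vision.read_camera(n);f=c["frame"][:,:,::-1].copy()
    p=project(c,[s["tool_pos"]+[0,0,-17]])[0];print(n,"tip px in crop",(p-[x0,y0])*3)
    v.append(cv2.resize(f[y0:y0+h,x0:x0+w],None,fx=3,fy=3,interpolation=cv2.INTER_CUBIC))
cv2.imwrite("pics/pre.png",np.hstack(v))
E
```

```text
[476.6   4.9 156.9]
top tip px in crop [182.13741973 232.8875481 ]
scene tip px in crop [172.04930574 175.71313672]
```

View pics/pre.png

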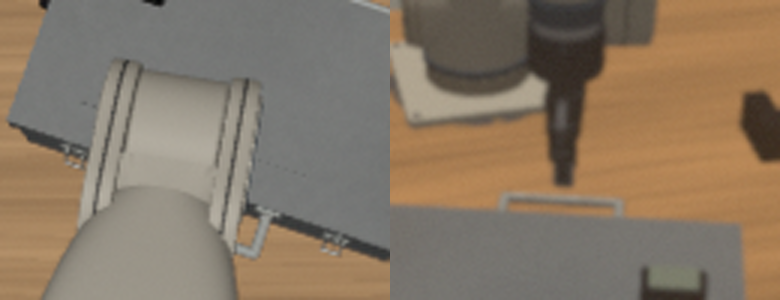

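In the scene half the fingers stand above the bar's middle, near (563,180), with the bar at (503–620, 200). The top view is blocked by the arm. I let it settle, then descend.

Call:
drive_tool(
  series=[
    [0,0,0,0],
    [0,0,0,0],
  ],
)

```text
t: 3.4
tool_pos: [480.8, 4.3, 163.3]
tcp_rot: [2.555, 1.824, 0.004]
wrist_force: [0.6, -0.3, 0.8]
opening: 28.3
```

Call:
drive_tool(
  series=[
    [-2,1,10,0],
    [0,0,15,0],
    [0,0,15,0],
    [0,0,9,0],
    [0,0,0,0],
  ],
)

```text
t: 3.9
tool_pos: [479.6, 2.0, 111.3]
tcp_rot: [-2.556, -1.824, 0.002]
wrist_force: [0.5, -0.3, 1.0]
opening: 27.8
```

Call:
drive_tool(
  series=[
    [0,0,0,0],
    [0,0,0,0],
  ],
)

```text
t: 4.1
tool_pos: [480.6, 1.9, 112.9]
tcp_rot: [2.556, 1.825, 0.001]
wrist_force: [-0.5, 0.4, -0.4]
opening: 28.2
```

No contact on the way down; now I close on the bar.

Call:
drive_tool(
  series=[
    [0,0,0,0],
    [0,0,0,0],
    [0,0,0,0],
    [0,0,0,0],
    [0,0,0,0],
  ],
  fingers=0,
  grip_force=30,
)

```text
t: 4.6
tool_pos: [482.1, 1.4, 113.1]
tcp_rot: [2.555, 1.823, 0.004]
wrist_force: [8.3, -3.2, -2.1]
opening: 8.8
```

Call:
drive_tool(
  series=[
    [0,2,0,0],
    [0,0,-3,0],
    [0,0,-6,0],
    [0,0,-7,0],
    [0,0,-8,0],
  ],
)

```text
t: 5.1
tool_pos: [482.3, 1.3, 137.0]
tcp_rot: [2.557, 1.825, 0.001]
wrist_force: [4.2, -1.5, -4.0]
opening: 8.5
```

Call:
drive_tool(
  series=[
    [0,0.3,-8,0],
    [0,0.9,-8,0],
    [0,1.4,-8,0],
    [0,1.5,-8,0],
    [0,1.7,-8,0],
  ],
)

```text
t: 5.6
tool_pos: [487.5, -0.5, 176.9]
tcp_rot: [-2.557, -1.825, 0.0]
wrist_force: [2.7, 0.7, -3.7]
opening: 8.5
```

Call:
drive_tool(
  series=[
    [0,2.0,-7.6,0],
    [0,2.2,-7.6,0],
    [0,2.4,-7.6,0],
    [0,2.6,-7.5,0],
    [0,2.9,-7.5,0],
  ],
)

```text
t: 6.1
tool_pos: [498.3, -4.3, 214.5]
tcp_rot: [-2.556, -1.824, 0.002]
wrist_force: [-4.2, 2.5, 0.0]
opening: 8.7
```

Call:
drive_tool(
  series=[
    [0,3.2,-7.5,0],
    [0,3.5,-7.4,0],
    [0,3.7,-7.3,0],
    [0,4.0,-7.2,0],
    [0,4.3,-7.2,0],
  ],
)

```text
t: 6.6
tool_pos: [515.4, -10.2, 251.4]
tcp_rot: [-2.555, -1.824, 0.003]
wrist_force: [-8.8, 3.9, 3.2]
opening: 8.6
```

Call:
drive_tool(
  series=[
    [0,3.3,-6.2,0],
    [0,3.6,-6.0,0],
    [0,4.0,-5.8,0],
    [0,4.3,-5.7,0],
    [0,4.3,-5.5,0],
  ],
)

```text
t: 7.1
tool_pos: [534.7, -16.8, 280.8]
tcp_rot: [-2.557, -1.825, 0.001]
wrist_force: [-5.6, 2.6, 2.9]
opening: 8.2
```

Call:
drive_tool(
  series=[
    [0,3.2,-3.7,0],
    [0,3.2,-3.6,0],
    [0,3.3,-3.5,0],
    [0,3.4,-3.4,0],
    [0,3.5,-3.4,0],
  ],
)

```text
t: 7.6
tool_pos: [549.9, -22.1, 298.8]
tcp_rot: [-2.557, -1.825, 0.001]
wrist_force: [-8.5, 3.4, 9.3]
opening: 8.8
```

Call:
drive_tool(
  series=[
    [0,3.0,-3.8,0],
    [0,3.2,-3.7,0],
    [0,3.4,-3.4,0],
    [0,3.5,-3.3,0],
    [0,3.7,-3.1,0],
  ],
)

```text
t: 8.1
tool_pos: [567.0, -28.0, 315.2]
tcp_rot: [2.557, 1.825, 0.0]
wrist_force: [-3.9, 0.6, 4.7]
opening: 8.9
```

Call:
drive_tool(
  series=[
    [0,0,0,0],
    [0,0,0,0],
  ],
)

```text
t: 8.3
tool_pos: [566.9, -28.0, 315.1]
tcp_rot: [2.557, 1.825, 0.0]
wrist_force: [-4.4, 0.7, 5.2]
opening: 8.9
```

```bash
python3 - <<'E'
from workcell import bot, vision
from h import *
s=bot.get_state();print(s["t"],s["tool_pos"].round(1),s["wrist_force"].round(1))
v=[]
c=vision.read_camera("scene");f=c["frame"][:,:,::-1]
cv2.imwrite("pics/up.png",cv2.resize(f[90:300,160:440],None,fx=2.8,fy=2.8,interpolation=cv2.INTER_CUBIC))
u=np.array([.9455,-.3256,0]);H=np.array([482.5,1.3,126])+242*u;H[2]=126
y=np.array([.3256,.9455,0])
for th in(.85,.9,.95,1.0):
    r=(242*np.cos(th)+10*np.sin(th));P=H-r*u;P[2]=126+242*np.sin(th)-10*np.cos(th)
    print(th,P.round(1),((project(c,[P+60*y,P-60*y])-[160,90])*2.8).round(0).tolist())
E
```

```text
8.3 [566.9 -28.  315.1] [-4.4  0.7  5.2]
0.85 [553.2 -23.  301.2] [[369.0, 187.0], [245.0, 181.0]]
0.9 [561.7 -26.  309.3] [[369.0, 184.0], [244.0, 178.0]]
0.95 [570.5 -29.  317. ] [[369.0, 182.0], [242.0, 175.0]]
1.0 [579.7 -32.2 324.2] [[369.0, 180.0], [240.0, 173.0]]
```

View pics/up.png

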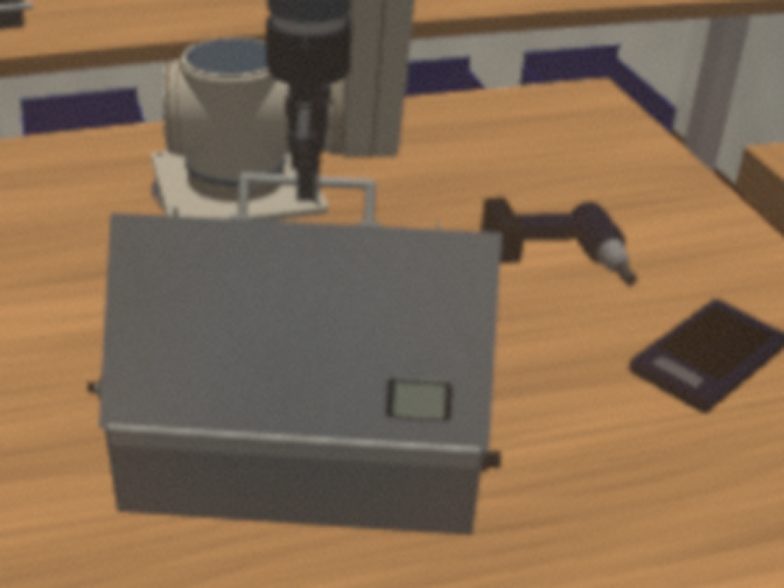

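The scene crop shows the bar from (243,177) to (372,184), still between the fingers. That fits about 0.93–0.95 rad, and the bystanders are in place. I go slightly further for margin, then ease back.

Call:
drive_tool(
  series=[
    [0,2.5,-2.0,0],
    [0,2.5,-2.0,0],
    [0,2.5,-1.8,0],
    [0,0,0,0],
    [0,0,0,0],
  ],
)

```text
t: 8.85
tool_pos: [574.1, -30.5, 320.9]
tcp_rot: [2.557, 1.825, 0.0]
wrist_force: [-4.2, -0.7, 5.6]
opening: 8.5
```

Call:
drive_tool(
  series=[
    [0,0,0,0],
    [0,-2.5,1.8,0],
    [0,-2.5,2.0,0],
    [0,-2.5,2.0,0],
    [0,-3.0,2.5,0],
  ],
)

```text
t: 9.35
tool_pos: [564.1, -27.0, 312.5]
tcp_rot: [2.557, 1.824, 0.001]
wrist_force: [-4.0, 0.0, 4.7]
opening: 8.8
```

Call:
drive_tool(
  series=[
    [0,-3.0,2.6,0],
    [0,-3.0,2.6,0],
    [0,-3.0,2.7,0],
    [0,-3.0,2.8,0],
    [0,-3.0,2.8,0],
  ],
)

```text
t: 9.85
tool_pos: [549.8, -22.0, 298.5]
tcp_rot: [2.557, 1.825, 0.0]
wrist_force: [-1.9, -1.0, 2.0]
opening: 8.5
```

Call:
drive_tool(
  series=[
    [0,-2.9,2.9,0],
    [0,-2.8,2.9,0],
    [0,-2.2,2.2,0],
    [0,-1.8,1.8,0],
    [0,0,0,0],
  ],
)

```text
t: 10.35
tool_pos: [540.7, -18.9, 288.5]
tcp_rot: [2.557, 1.825, 0.0]
wrist_force: [4.0, -2.9, -4.0]
opening: 8.7
```

Call:
drive_tool(
  series=[
    [0,0,0,0],
    [0,0,0,0],
    [0,0,0,0],
    [0,0,0,0],
    [0,0,0,0],
  ],
)

```text
t: 10.85
tool_pos: [541.0, -19.0, 288.8]
tcp_rot: [2.557, 1.825, 0.0]
wrist_force: [5.0, -2.0, -4.8]
opening: 8.6
```

```bash
python3 - <<'E'
from workcell import bot, vision
from h import *
from scipy.optimize import brentq
s=bot.get_state();p=s["tool_pos"];print(s["t"],p.round(1),s["wrist_force"].round(1),s["opening"],abs(s["qd"]).max())
u=np.array([.9455,-.3256]);r=242-(p[:2]-[482.5,1.3])@u
print("th from z",brentq(lambda t:126+242*np.sin(t)-10*np.cos(t)-p[2]-2.5,0,1.4),"from r",brentq(lambda t:242*np.cos(t)+10*np.sin(t)-r,0.2,1.4))
c=vision.read_camera("scene");f=c["frame"][:,:,::-1]
cv2.imwrite("pics/end_full.png",f)
cv2.imwrite("pics/end.png",cv2.resize(f[130:220,190:340],None,fx=5,fy=5,interpolation=cv2.INTER_CUBIC))
U=np.r_[u,0];H=np.array([482.5,1.3,0])+242*U;y=np.array([.3256,.9455,0])
for th in(.65,.7,.75,.8,.85,.9):
    # lid front corners (204 mm from hinge, top of lid) and bar ends, in crop pixels
    P=H-(242*np.cos(th)+10*np.sin(th))*U;P[2]=126+242*np.sin(th)-10*np.cos(th)
    Q=H-204*np.cos(th)*U;Q[2]=126+204*np.sin(th)
    print(th,((project(c,[P+60*y,P-60*y,Q+180*y,Q-180*y])-[190,130])*5).round(0).tolist())
E
```

```text
10.85 [541.  -19.  288.8] [ 5.  -2.  -4.8] 8.583436462481801 0.001426961087405386
th from z 0.7927005960248686 from r 0.7736411206817672
0.65 [[510.0, 164.0], [297.0, 153.0], [724.0, 232.0], [76.0, 198.0]]
0.7 [[510.0, 155.0], [295.0, 144.0], [726.0, 226.0], [72.0, 192.0]]
0.75 [[510.0, 147.0], [293.0, 136.0], [728.0, 221.0], [68.0, 186.0]]
0.8 [[510.0, 140.0], [290.0, 129.0], [730.0, 216.0], [64.0, 182.0]]
0.85 [[510.0, 134.0], [288.0, 123.0], [732.0, 212.0], [60.0, 178.0]]
0.9 [[510.0, 128.0], [285.0, 117.0], [734.0, 210.0], [55.0, 174.0]]
```

View pics/end.png

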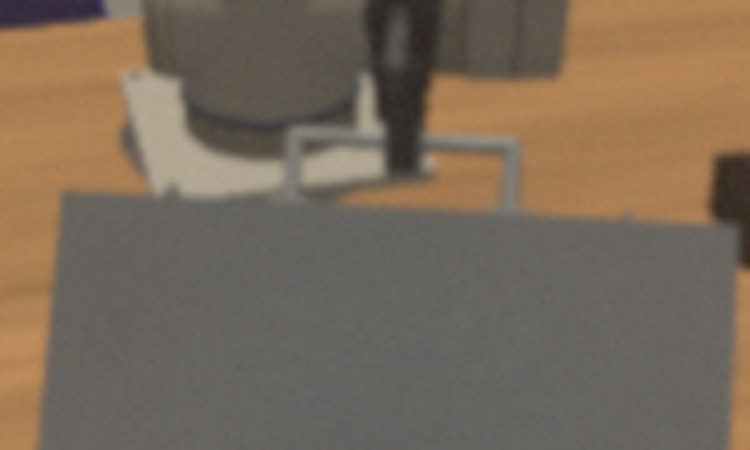

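The bar ends sit at about (290,131) and (518,145) in the crop, which fits about 0.78 rad. Arm kinematics give 0.77–0.79, and the bar is still in the grip with everything at rest, so I hand in.

```bash
python3 - <<'E'
from workcell import bot
print(bot.finish_job())
E
```

```text
the job is handed in; nothing more can be done
None
```

The lid is held still by its bow handle at about 0.78 rad (45°), roughly five degrees below its balance point. I handed the job in at about 11 s of the 40 s; no verdict was reported.

**What I did:** I gripped the bar from above at 30 N and raised the lid along its arc to about 0.97–0.99 rad. I held it above 0.9 rad for well over 0.2 s, then eased it back down without letting go.

**Last checks:**
- **Angle:** the arm's position gives 0.79 rad from height and 0.77 rad from horizontal distance. The bar's place in the scene picture fits about 0.78 rad.
- **Stillness and grip:** joint speeds were under 0.002 rad/s. The finger opening was 8.6 mm on the 10 mm bar, and the wrist force was about 7 N.
- **Bystanders:** I did not measure their positions afterwards. In the picture taken with the lid up, the driver and reader lay where they were. The bin was outside that picture, but the arm never went near it.

**One disagreement:** the lid's front corners sit about 2 pixels lower in the scene picture than my projection, which taken alone would suggest about 0.70–0.72 rad. I put this down to calibration error and an approximate lid edge, and trusted the bar and the arm's position instead.

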